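# Lock a test adapter into the specimen holder with its cam knob

### The job

Take the steel adapter with the wide thin collar out of the foam case and seat it in the holder's socket, collar flat on the block. Then turn the holder's cam knob clockwise until the sprung keeper drops into the cam's notch and its lip stands over the collar; stop as soon as it drops and do not force the knob on against the notch. Do not press the adapter in hard, let go of everything, and leave the other things as they are.

Things in the scene. Friction and masses are not known exactly. Their poses are not given: they have to be found in the camera images.
- adapter: Turned steel adapter, about 0.22 kg, upright; origin at the centre of its lower end, z up: spigot 22 mm diameter, 20 mm long, 3 mm chamfer at its foot; collar 42 mm diameter from 20 to 26 mm up; plain stem 22 mm diameter up to 71 mm: grip it 52 to 55 mm up. Stands in a hole of the foam in an open case (rim 40 mm, foam top 35 mm high), collar on the foam; other steel parts stand 70 mm or more away.
- barrel: Bystander in the case: steel barrel 32 mm diameter, no collar, 58 mm long with its spigot; origin at the centre of its lower end.
- cone: Bystander in the case: steel cone, 34 mm wide at its base, 62 mm long with its spigot; origin at the centre of its lower end.
- dome: Bystander in the case: low steel dome 36 mm wide, 47 mm long with its spigot; origin at the centre of its lower end.
- amber: Bystander: amber glass bottle, 56 mm wide, 115 mm high; origin at the centre of its underside.
- beaker: Bystander: glass beaker, 68 mm wide, 85 mm high; origin at the centre of its underside.
- dish: Bystander: clear shallow dish, 90 mm wide; origin at the centre of its underside.
- wrench: Bystander: wrench lying on the table; origin at its underside.
- holder: Specimen holder fixed to the bench: block 220 x 100 x 40 mm (x from -55 to +165 mm). Origin on its underside beneath the cam knob's axis; x points along the block from knob to socket, z up. A flat blue cover around the knob, 84 mm across, top 58 mm above the table, hides the cam. The socket is 120 mm from the knob's axis.
- socket (a point): Centre of the socket's mouth in the block's top face, 40 mm above the table; z up. Round hole 24.4 mm diameter, 30 mm deep, 2 mm chamfer. A seated adapter has its collar flat on the block: its origin is 20 mm below this point, the top of its stem 51 mm above.
- keeper (a joint): The sprung steel keeper (cam follower), a flat frame on the block around the socket, top 56.5 mm above the table, rails 28 mm either side of the socket's centre. It slides along the holder's x. Value in m: 0 while its pin rides on the cam's rim (the start), about 0.008 when dropped into the notch; positive is towards the knob. Its spring pushes it that way with about 8 N.
- lip (a point): Middle of the lower edge of the keeper's lip, the cross bar at its far end, 48.5 mm above the table; at the start 24 mm beyond the socket's centre (3 mm clear of the collar). It moves 8 mm inwards when the keeper drops, passing 2.5 mm above a seated collar; an adapter not fully home blocks it.
- knob (a joint): Angle of the cam knob, rad, growing clockwise from above, range 0 to 2, starts at 0 to 0.1, stays where left, takes 0.1 to 0.3 N m. The hidden cam's setting differs each time: the drop begins at a knob value from 0.2 to 1.4 and is complete 0.15 rad later; 0.05 to 0.1 rad further the notch's steep far side stops the knob: over 0.5 N m forces it, wedging the keeper or lifting it out.
- knob_grip (a point): Point on the knob's vertical axis at gripping height, 83 mm above the table. The knob is a black bar 50 mm long along this point's x axis, 16 mm thick along y, from 66 to 96 mm above the table. The frame turns with the knob; at knob value 0 its x lies along the holder's x.
Not all that is in view belongs to the job. What is shaped like the adapter but green or orange is not meant.

How it is judged:
By the outcome, as a careful person would: the job done as asked, in the order asked, and still so for the second after the job is handed in, with the robot touching nothing.
It also fails if it takes over 69 s, if anything falls off the work surface, if the arm or the gripper's body presses on something with over 40 N, if the wrist force passes 120 N, or if a joint passes its speed limit or range.

### The arm

A 6-joint arm with a two-finger parallel gripper is mounted at the origin on the work surface. World frame = base frame: x ahead of the robot, y to its left, z up, the work surface at z = 0. Lengths are in m, angles in rad, forces in N, time in s.
With the tool pointing down it reaches from about 0.425 to 0.95 m from the base axis. Payload 3.5 kg.
Tool frame: the origin (TCP) lies at the very end of the fingers, on their centre line; the grasp point (between the pads) lies 19 mm behind it; z points along the fingers, y is the line along which they close (so a half turn about z gives the same grasp; the last joint's range is limited). The gripper opens to 85 mm and grips with 20 to 120 N. Pads are 22 mm wide; open, the fingers measure 114 mm over their backs; the gripper's body (76 mm by 85 mm) begins 54 mm behind the grasp point. The pads swing forward as they close: fully open they stand 13 mm farther back than shut.
Start: joints at [-1.43, 0.286, 1.577, -0, 1.279, -0.15], TCP at [0.194, -0.647, 0.231] pointing down, gripper open.
Joint ranges: [-2.77, 2.77], [-0.9, 2.22], [0.21, 2.48], [-1.53, 4.67], [0.24, 2.81], [-2.84, 2.84]. Speed limits (rad/s): [2.79, 2.79, 3.14, 3.14, 3.14, 3.14].

### API

Orientations are given as a unit quaternion [x, y, z, w].
In Python, from workcell import bot gives the robot as it stands.
- The arm moves only by the shell command python3 -m inch 'ROWS' [OPENING] [FORCE]. ROWS is JSON, a list of rows, each a list of 2 entries, a list of its own where there are three numbers: the shift along the tool's x, y, z in cm, then the turn, a rotation vector about the tool's x, y, z in rad. A call has exactly 8 rows; each row shifts and turns the commanded pose from where the row before left it, along the tool's axes as they then stand; what a row does not reach is not made up. A row lasts 1/12 s, in which the tool goes at most 41.7 mm and 7.16 degrees, less where a joint would pass 70% of its speed; a pose out of reach is approached as far as the arm can. A call is refused whole if a number of a shift passes 4.17 or a number of a turn 0.125, either way. A call with a gripper value outside its range is refused whole. OPENING is the finger opening in cm, from 0 to 8.54, set as the call begins (- or left out, the last holds). The fingers move at their own pace and stop on an object; FORCE is the grip in N (left out, the last holds). Time passes only in rows, so rows that do not move let the fingers close, or fill a call up. It gives the time, the measured TCP pose, the force, the opening and the grip force at its end, in the units of the state.
- bot.state(): the state, without advancing time (a new reading comes with each control period).
- bot.read_camera(name): name is "scene" or "top"; returns the picture (400x640x3 uint8, blue, green, red); there is no depth.
- bot.camera_info(name): a dict with "fx", "fy", "cx", "cy" (pixels), "dist_coeffs" ([k1, k2, p1, p2, k3] as OpenCV has them; the pictures are not rectified), "world_from_camera" (4x4, takes a point from camera to world coordinates). Camera axes: x right, y down, z forward; pixel columns grow to the right and rows downward; lengths in m; the calibration is good to about 2 mm. A picture is of the moment at which its call begins. camera_info takes no time and is no camera call.
- bot.close_job(): hands the job in; it is judged then, once.
The state is a dict: "time_s": time; "joint_positions": joint angles; "dq": joint speeds; "effort": joint torques, N m; "eef_pos": TCP position; "ee_rot": TCP orientation; "force": force on the tool from outside, world axes, zero at the start; "moment": the same for the moment, N m; "width": opening from 0.0 (shut) to 1.0 (fully open); "grasp_force": force on a finger pad.
Only numpy, scipy, OpenCV 4.12 (cv2) and the standard library are available. Lean on these libraries where they do the work, as an engineer would, in place of code of your own. Each camera call takes 0.05 s, during which the arm holds its last target. There are 200 camera calls.

## Working session

There is one attempt and no reset: what is moved stays moved. The work goes in short steps, Python scripts to look and compute and a shell command to move; the robot and the scene stay as the last step left them, time stands still between calls to the robot, and variables do not carry over. Pictures are saved under pics/ and viewed, at most 10 in all, crops included, and the job is handed in when it is done.

```bash
mkdir -p pics; ls; python3 - <<'E'
from workcell import bot
import cv2
s=bot.state();print({k:s[k] for k in('time_s','eef_pos','ee_rot','width','force')})
for n in('scene','top'):
    cv2.imwrite(f'pics/{n}0.png',bot.read_camera(n)); print(n,bot.camera_info(n))
E
```

```text
pics
{'time_s': 0.0, 'eef_pos': array([ 0.19346285, -0.64598286,  0.22993504]), 'ee_rot': array([ 9.89448419e-01,  1.44880586e-01, -6.11589181e-06, -1.20112171e-03]), 'width': 1.005033092358372, 'force': array([-0.76429419,  0.04312076,  0.12787587])}
scene {'fx': 397.2806809746097, 'fy': 397.2806809746097, 'cx': 320.2182562672637, 'cy': 195.2170114788318, 'dist_coeffs': array([-0.02748658,  0.        ,  0.        ,  0.        ,  0.        ]), 'world_from_camera': array([[ 0.08873564,  0.76910358, -0.63293417,  1.24645999],
       [ 0.99602703, -0.06373491,  0.06219344, -0.09091607],
       [ 0.00749319, -0.63593832, -0.77170351,  0.90842638],
       [ 0.        ,  0.        ,  0.        ,  1.        ]])}
top {'fx': 495.94391554699916, 'fy': 495.94391554699916, 'cx': 314.0494130863482, 'cy': 198.28220473308295, 'dist_coeffs': array([0.04880493, 0.        , 0.        , 0.        , 0.        ]), 'world_from_camera': array([[-9.23303178e-04, -9.85464595e-01,  1.69878425e-01,
         3.75867372e-01],
       [-9.99778934e-01,  4.47806278e-03,  2.05433577e-02,
        -6.27582269e-02],
       [-2.10054780e-02, -1.69821903e-01, -9.85250877e-01,
         1.27756639e+00],
       [ 0.00000000e+00,  0.00000000e+00,  0.00000000e+00,
         1.00000000e+00]])}
```

View pics/top0.png

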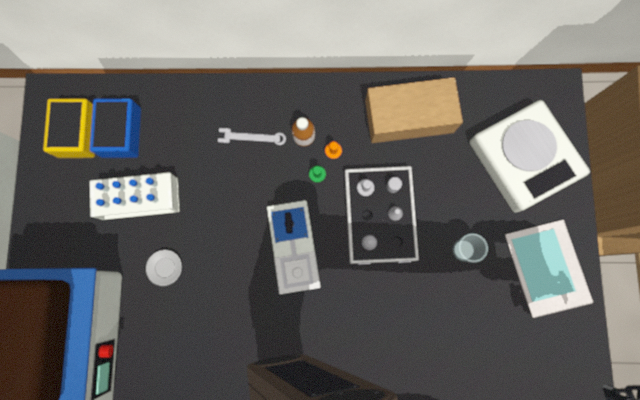

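View pics/scene0.png

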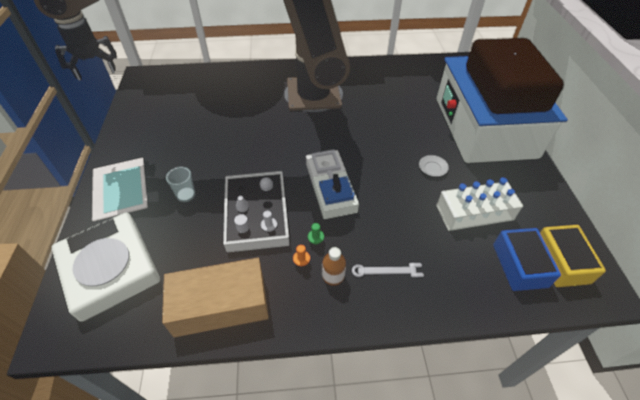

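The top view shows the case at (345–417, 167–262) with four steel parts, at about (366,187), (395,184), (396,213) and (369,242). The holder is at (268–320, 200–293), knob at (289,223), socket at (297,271). I'll enlarge the case and holder in both views.

```bash
python3 - <<'E'
import cv2,numpy as np
t=cv2.imread('pics/top0.png');s=cv2.imread('pics/scene0.png')
f=lambda a,k:cv2.resize(a,None,fx=k,fy=k,interpolation=cv2.INTER_CUBIC)
a=f(t[155:300,260:425],3.6)[:520]; b=f(s[145:255,220:365],3.6)
# a:594x520  ; save stacked: top left, scene crop of case
a=f(t[160:300,260:425],2.4);b=f(s[145:255,220:365],2.75)
h=max(a.shape[0],b.shape[0]);P=lambda x:cv2.copyMakeBorder(x,0,h-x.shape[0],0,0,0)
c=np.hstack([P(a),P(b)]);print(c.shape);cv2.imwrite('pics/crop1.png',c[:, :800])
E
```

```text
(336, 795, 3)
```

View pics/crop1.png

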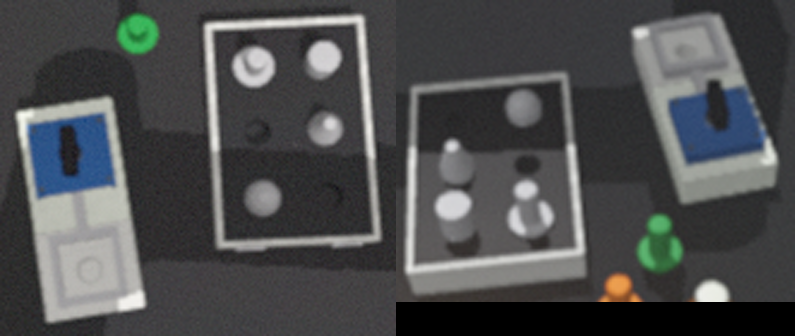

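The crop shows the adapter (wide collar, thin stem) in the case's upper-left: top-view collar at about (365,188), scene-view collar at (269,223), stem top at (267,214). The socket mouth is at top (297.5,272.5). The knob is a black bar on the blue cover.

```bash
cat > h.py <<'E'
import cv2,numpy as np
from workcell import bot
def ray(n,p):
    c=bot.camera_info(n);K=np.array([[c['fx'],0,c['cx']],[0,c['fy'],c['cy']],[0,0,1]])
    q=cv2.undistortPoints(np.array([[p]],float),K,c['dist_coeffs'])[0,0]
    T=c['world_from_camera'];return T[:3,3],T[:3,:3]@np.array([*q,1])
def at(n,p,z):
    o,d=ray(n,p);return (o+d*(z-o[2])/d[2]).round(4)
def tri(pt,ps):
    A=[];b=[]
    for n,p in(('top',pt),('scene',ps)):
        o,d=ray(n,p);d/=np.linalg.norm(d);M=np.eye(3)-np.outer(d,d);A.append(M);b.append(M@o)
    return np.linalg.lstsq(np.vstack(A),np.hstack(b),rcond=None)[0].round(4)
def biggest(m):
    return max(cv2.findContours(m.astype('uint8'),cv2.RETR_EXTERNAL,cv2.CHAIN_APPROX_NONE)[0],key=cv2.contourArea)
E
python3 - <<'E'
from h import *
I={n:cv2.imread(f'pics/{n}0.png') for n in('top','scene')}
roi={'top':(265,200,325,300),'scene':(300,145,362,225)}
for n,im in I.items():
    x0,y0,x1,y1=roi[n];h=cv2.cvtColor(im,cv2.COLOR_BGR2HSV)[y0:y1,x0:x1]
    m=(abs(h[...,0].astype(int)-108)<12)&(h[...,1]>120)
    c=biggest(m).reshape(-1,2)+[x0,y0]
    W=np.array([at(n,p,.058)[:2] for p in c],'f4')
    print(n,'cover',cv2.minAreaRect(W))
    y=slice(y0,y1);
    m=(h[...,1]<70)&(h[...,2]>105)
    c=biggest(cv2.morphologyEx(m.astype('uint8'),cv2.MORPH_CLOSE,np.ones((3,3))))
# collar in both views
for n,(x0,y0,x1,y1) in {'top':(352,172,381,202),'scene':(254,206,279,236)}.items():
    g=cv2.cvtColor(I[n],cv2.COLOR_BGR2GRAY)[y0:y1,x0:x1]
    c=biggest(g>105).reshape(-1,2)+[x0,y0];W=np.array([at(n,p,.041)[:2] for p in c],'f4')
    print(n,'collar',cv2.minEnclosingCircle(W),c.min(0),c.max(0))
print('collar',at('top',(365.4,187.9),.041),at('scene',(268.7,223),.041),'stemtop',at('top',(366.7,185),.086),at('scene',(266.9,214),.086),tri((366.7,185),(266.9,214)))
print('socket',at('top',(297.5,272.5),.040),at('scene',(220+(685-396)/2.75,145+50/2.75),.04))
print('knob top',at('top',(288.5,222.5),.096))
E
```

```text
top cover ((0.5217588543891907, 0.024409063160419464), (0.0728130117058754, 0.07818027585744858), 9.491074562072754)
scene cover ((0.5325577855110168, 0.023419972509145737), (0.08111723512411118, 0.08030352741479874), 9.339035034179688)
top collar ((0.6167394518852234, -0.16706857085227966), 0.02287917025387287) [357 179] [374 196]
scene collar ((0.6087499856948853, -0.16874998807907104), 0.03494573384523392) [260 210] [277 230]
collar [ 0.6152 -0.1671  0.041 ] [ 0.6195 -0.1668  0.041 ] stemtop [ 0.6137 -0.1666  0.086 ] [ 0.6231 -0.1673  0.086 ] [ 0.6156 -0.1678  0.0761]
socket [0.4036 0.0041 0.04  ] [0.4099 0.005  0.04  ]
knob top [0.5209 0.0233 0.096 ]
```

```bash
R='[[2.25,-1.41,0],[0,0,0]]'; python3 -m inch '[[[1.5,-1.0,0],[0,0,0]],[[2.3,-1.4,0],[0,0,0]],[[2.3,-1.4,0],[0,0,0]],[[2.3,-1.4,0],[0,0,0]],[[2.3,-1.4,0],[0,0,0]],[[2.3,-1.4,0],[0,0,0]],[[2.3,-1.4,0],[0,0,0]],[[2.3,-1.4,0],[0,0,0]]]' 4.8
python3 - <<'E'
from h import *
I={n:cv2.imread(f'pics/{n}0.png') for n in('top','scene')}
roi={'top':(258,192,330,300),'scene':(300,145,362,225)}
for n,im in I.items():
    x0,y0,x1,y1=roi[n];h=cv2.cvtColor(im,cv2.COLOR_BGR2HSV)[y0:y1,x0:x1]
    m=(h[...,2]>95)
    c=biggest(cv2.morphologyEx(m.astype('uint8'),cv2.MORPH_CLOSE,np.ones((3,3)))).reshape(-1,2)+[x0,y0]
    r=cv2.minAreaRect(c.astype('f4'));print(n,cv2.boxPoints(r).round(1).tolist())
    ap=cv2.approxPolyDP(c,4,True).reshape(-1,2)
    print(ap.tolist()); print([at(n,p,.04)[:2].tolist() for p in ap])
E
```

```text
time_s: 0.77
eef_pos: [0.3318, -0.4913, 0.2307]
ee_rot: [0.989, 0.145, -0.0, -0.001]
force: [0.5, -0.5, -0.3]
width: 0.566
grasp_force: 0.0
top [[265.20001220703125, 205.60000610351562], [307.6000061035156, 199.1999969482422], [321.1000061035156, 288.1000061035156], [278.70001220703125, 294.5]]
[[305, 200], [266, 207], [280, 294], [320, 287]]
[[0.5849, -0.014], [0.5674, 0.0846], [0.3517, 0.0467], [0.3684, -0.0513]]
scene [[303.0, 155.3000030517578], [339.79998779296875, 143.39999389648438], [361.29998779296875, 210.3000030517578], [324.3999938964844, 222.10000610351562]]
[[337, 150], [305, 156], [324, 218], [356, 212], [358, 206]]
[[0.3559, 0.0477], [0.3743, -0.0538], [0.6146, -0.0178], [0.6017, 0.0715], [0.5815, 0.0801]]
```

```bash
cat >> h.py <<'E'
def log():
    import json
    s=bot.state();open('log.txt','a').write(json.dumps([list(map(float,s[k])) for k in('joint_positions','eef_pos','ee_rot')])+'\n')
E
L='python3 -c "from h import *;log()"'; eval $L
python3 -m inch '[[[2.3,-1.4,0],[0,0,0]],[[2.3,-1.4,0],[0,0,0]],[[2.3,-1.4,0],[0,0,0]],[[2.3,-1.4,0],[0,0,0]],[[2.3,-1.4,0],[0,0,0]],[[2.3,-1.4,0],[0,0,0]],[[2.3,-1.4,0],[0,0,0]],[[2.3,-1.4,0],[0,0,0]]]'
eval $L
python3 -m inch '[[[2.3,-1.4,0],[0,0,0]],[[2.3,-1.4,0],[0,0,0]],[[2.3,-1.4,0],[0,0,0]],[[2.3,-1.4,0],[0,0,0]],[[2.3,-1.4,0],[0,0,0]],[[2.3,-1.4,0],[0,0,0]],[[2.3,-1.4,0],[0,0,0]],[[2.0,-1.2,0],[0,0,0]]]'
eval $L
python3 -m inch '[[[0,0,0],[0,0,0.059]],[[0,0,0],[0,0,0.059]],[[0,0,0],[0,-0.075,0]],[[0,0,0],[0,-0.075,0]],[[0,0,0],[0,0,0]],[[0,0,0],[0,0,0]],[[0,0,0],[0,0,0]],[[0,0,0],[0,0,0]]]'
eval $L
cat log.txt
```

```text
time_s: 1.43
eef_pos: [0.4758, -0.3313, 0.2307]
ee_rot: [0.989, 0.145, -0.0, -0.0]
force: [0.4, -1.0, 0.2]
width: 0.563
grasp_force: 0.0
time_s: 2.1
eef_pos: [0.6179, -0.1737, 0.2306]
ee_rot: [0.989, 0.145, -0.0, -0.0]
force: [0.1, -0.2, -0.0]
width: 0.559
grasp_force: 0.0
time_s: 2.77
eef_pos: [0.6168, -0.1755, 0.2312]
ee_rot: [0.994, 0.086, -0.074, 0.006]
force: [-0.0, -0.6, 0.4]
width: 0.559
grasp_force: 0.0
[[-1.1478555019183856, 0.10833996027145028, 1.78446886504183, 3.063849254835802e-05, 1.2498914546817788, 0.1322156891682576], [0.3317885988573147, -0.49128776749084524, 0.23067900225829707], [0.9894540017705454, 0.14484637192546146, -0.00013778181836211572, -0.0005365971067455834]]
[[-0.7830884823295609, 0.07931326788275107, 1.815644726118021, -1.620349670393648e-05, 1.247634509423572, 0.4969362265895361], [0.4758485673547155, -0.33129520734998313, 0.23073098079074014], [0.9894495887883379, 0.14487671056000698, -0.0003056334669508168, -0.00039569190665079686]]
[[-0.4320675468437107, 0.21559273672261525, 1.663061423073452, 0.0002714275000122998, 1.2640272364708223, 0.8472673685010574], [0.6178698335995004, -0.17373382186055017, 0.23063537649536275], [0.9894058661312023, 0.14517478772912354, -0.0003853504885797612, -0.0004056821050609676]]
[[-0.4034385978114989, 0.2882257388555437, 1.5797006175310562, -0.0821790937275185, 1.3999408135899825, 1.0139994388891789], [0.6167740148964715, -0.17549031957515712, 0.2311915478834124], [0.9935054415963164, 0.08588335457020867, -0.07437075817559528, 0.006322756887878682]]
```

```bash
cat >> h.py <<'E'
from scipy.spatial.transform import Rotation as Ro
def to(*p):
    s=bot.state();R=Ro.from_quat(s['ee_rot']);print('cm tool',(R.inv().apply(np.array(p)-s['eef_pos'])*100).round(2),'axes',R.as_matrix().T.round(3).tolist())
E
python3 -c "
from h import *
to(.614,-.1675,.125);to(.614,-.1675,.052)"
```

```text
cm tool [ 1.45 -0.83 10.52] axes [[0.974, 0.17, -0.149], [0.172, -0.985, -0.0], [-0.147, -0.025, -0.989]]
cm tool [ 2.53 -0.83 17.74] axes [[0.974, 0.17, -0.149], [0.172, -0.985, -0.0], [-0.147, -0.025, -0.989]]
```

```bash
python3 -m inch '[[[0.24,-0.14,1.75],[0,0,0]],[[0.24,-0.14,1.75],[0,0,0]],[[0.24,-0.14,1.75],[0,0,0]],[[0.24,-0.14,1.75],[0,0,0]],[[0.24,-0.14,1.75],[0,0,0]],[[0.25,-0.13,1.75],[0,0,0]],[[0,0,0],[0,0,0]],[[0,0,0],[0,0,0]]]'
python3 - <<'E'
from h import *
f=lambda a,k:cv2.resize(a,None,fx=k,fy=k,interpolation=cv2.INTER_CUBIC)
t=bot.read_camera('top');s=bot.read_camera('scene');cv2.imwrite('pics/t1.png',t);cv2.imwrite('pics/s1.png',s)
cv2.imwrite('pics/crop2.png',np.hstack([f(t[140:240,330:430],4),f(s[150:250,220:320],4)]))
to(.614,-.1675,.052)
E
```

```text
time_s: 3.43
eef_pos: [0.6134, -0.1673, 0.1246]
ee_rot: [0.993, 0.086, -0.076, 0.006]
force: [1.0, 0.0, 0.3]
width: 0.564
grasp_force: 0.0
cm tool [ 1.01 -0.07  7.43] axes [[0.974, 0.17, -0.147], [0.172, -0.985, 0.001], [-0.145, -0.027, -0.989]]
```

View pics/crop2.png

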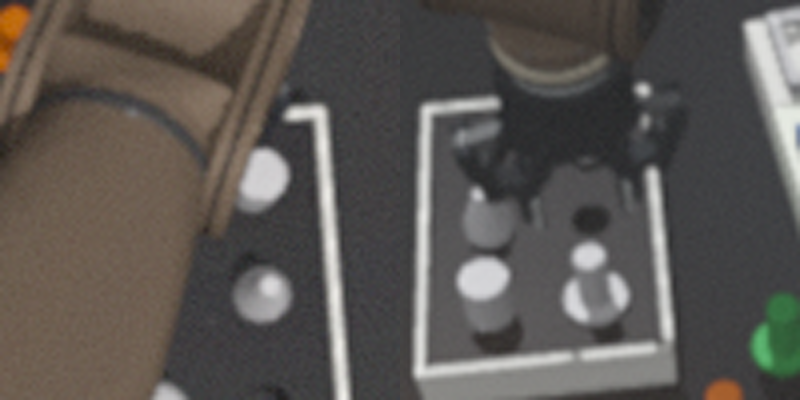

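In the scene half, the fingertips are at about (254,205) and (277,201), and the adapter's stem top at (267,214). I'll check these against the measured TCP.

```bash
python3 - <<'E'
from h import *
print(at('scene',(254.2,205.3),.1246),at('scene',(277,201.3),.1246),at('scene',(267,213.8),.086),at('scene',(269,224),.041))
E
```

```text
[ 0.6225 -0.1953  0.1246] [ 0.6144 -0.1382  0.1246] [ 0.6225 -0.1671  0.086 ] [ 0.6229 -0.166   0.041 ]
```

```bash
python3 -m inch '[[[0.16,-0.01,1.24],[0,0,0]],[[0.16,-0.01,1.24],[0,0,0]],[[0.16,-0.01,1.24],[0,0,0]],[[0.16,-0.01,1.24],[0,0,0]],[[0.16,-0.01,1.24],[0,0,0]],[[0.15,-0.02,1.23],[0,0,0]],[[0,0,0],[0,0,0]],[[0,0,0],[0,0,0]]]'
python3 -m inch '[[[0,0,0],[0,0,0]],[[0,0,0],[0,0,0]],[[0,0,0],[0,0,0]],[[0,0,0],[0,0,0]],[[0,0,0],[0,0,0]],[[0,0,0],[0,0,0]],[[0,0,0],[0,0,0]],[[0,0,0],[0,0,0]]]' 1.5 50
python3 -c "
from h import *
s=bot.state();print(s['force'],s['moment']);to(.613,-.1675,.23)"
```

```text
time_s: 4.2
eef_pos: [0.6118, -0.1667, 0.0488]
ee_rot: [0.993, 0.086, -0.076, 0.006]
force: [0.3, -0.8, 0.8]
width: 0.563
grasp_force: 0.0
time_s: 4.87
eef_pos: [0.6136, -0.1674, 0.0517]
ee_rot: [0.994, 0.086, -0.074, 0.007]
force: [1.4, -0.2, 6.0]
width: 0.24
grasp_force: 49.6
[ 1.42452103 -0.18701917  5.99186551] [ 0.04230842 -0.1212732   0.02715872]
cm tool [ -2.69   0.02 -17.63] axes [[0.974, 0.17, -0.147], [0.172, -0.985, 0.001], [-0.145, -0.027, -0.989]]
```

```bash
python3 -m inch '[[[-0.1,0,-0.7],[0,0,0]],[[-0.2,0,-1.4],[0,0,0]],[[-0.23,0,-1.5],[0,0,0]],[[-0.23,0,-1.5],[0,0,0]],[[-0.23,0,-1.5],[0,0,0]],[[-0.23,0,-1.5],[0,0,0]],[[-0.2,0,-1.3],[0,0,0]],[[0,0,0],[0,0,0]]]'
python3 -c "
from h import *
s=bot.state();print(s['force'],s['moment']);to(.430,.010,.14);to(.4015,.005,.14);to(.4015,.005,.1)"
```

```text
time_s: 5.53
eef_pos: [0.6147, -0.1677, 0.1505]
ee_rot: [0.994, 0.086, -0.071, 0.008]
force: [1.1, -0.4, -0.8]
width: 0.242
grasp_force: 49.6
[ 1.09638781 -0.43666671 -0.77801273] [-0.0172565  -0.1159316   0.05452112]
cm tool [-14.84 -20.69   3.13] axes [[0.975, 0.17, -0.143], [0.172, -0.985, 0.004], [-0.141, -0.028, -0.99]]
cm tool [-17.7  -20.69   3.55] axes [[0.975, 0.17, -0.143], [0.172, -0.985, 0.004], [-0.141, -0.028, -0.99]]
cm tool [-17.13 -20.7    7.5 ] axes [[0.975, 0.17, -0.143], [0.172, -0.985, 0.004], [-0.141, -0.028, -0.99]]
```

```bash
python3 -m inch '[[[-0.6,-0.7,0.1],[0,0,0]],[[-1.2,-1.4,0.2],[0,0,0]],[[-1.2,-1.4,0.2],[0,0,0]],[[-1.2,-1.4,0.2],[0,0,0]],[[-1.2,-1.4,0.2],[0,0,0]],[[-1.2,-1.4,0.2],[0,0,0]],[[-1.2,-1.4,0.2],[0,0,0]],[[-1.2,-1.4,0.2],[0,0,0]]]'
python3 -m inch '[[[-1.2,-1.4,0.2],[0,0,0]],[[-1.2,-1.4,0.2],[0,0,0]],[[-1.2,-1.4,0.2],[0,0,0]],[[-1.2,-1.4,0.2],[0,0,0]],[[-1.2,-1.4,0.2],[0,0,0]],[[-1.2,-1.4,0.2],[0,0,0]],[[-1.2,-1.4,0.2],[0,0,0]],[[-0.2,-0.4,0.1],[0,0,0]]]'
python3 - <<'E'
from h import *
s=bot.state();print(s['force'],s['moment'],s['joint_positions']);to(.4015,.005,.1)
f=lambda a,k:cv2.resize(a,None,fx=k,fy=k,interpolation=cv2.INTER_CUBIC)
t=bot.read_camera('top');s=bot.read_camera('scene');cv2.imwrite('pics/t2.png',t);cv2.imwrite('pics/s2.png',s)
cv2.imwrite('pics/crop3.png',np.hstack([f(t[200:300,250:350],4),f(s[110:210,280:380],4)]))
E
```

```text
time_s: 6.2
eef_pos: [0.5024, -0.078, 0.1426]
ee_rot: [0.993, 0.086, -0.076, 0.006]
force: [0.3, 0.2, -1.2]
width: 0.244
grasp_force: 49.5
time_s: 6.87
eef_pos: [0.3976, 0.008, 0.1403]
ee_rot: [0.993, 0.087, -0.077, 0.006]
force: [-0.4, -1.3, -1.8]
width: 0.237
grasp_force: 49.5
[-0.37231524 -1.27406686 -1.82355001] [ 0.0687429  -0.07742912 -0.0039907 ] [-0.20144165 -0.1575369   2.22550271 -0.05786011  1.21879342  1.21921163]
cm tool [0.95 0.37 3.93] axes [[0.973, 0.171, -0.154], [0.173, -0.985, -0.002], [-0.152, -0.024, -0.988]]
```

View pics/crop3.png

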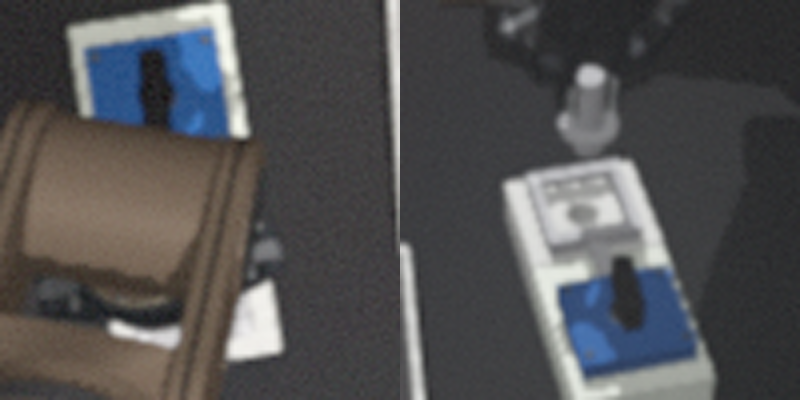

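The scene half shows the held adapter (stem top at (328,129), collar (327,143), foot about (326,148)) above the socket mouth at (325.8,163). The same camera now sees both, so I can correct its bias.

```bash
python3 - <<'E'
from h import *
s=bot.state();R=Ro.from_quat(s['ee_rot']);g=s['eef_pos']-.019*R.as_matrix()[:,2];print('grasp',g)
fz=g[2]-.0555
print('stemtop',at('scene',(328,128.9),fz+.071),'collar',at('scene',(327,143.3),fz+.023),'foot',at('scene',(326.3,147.8),fz))
print('socket',at('scene',(325.8,163),.04))
im=cv2.imread('pics/s2.png');g=cv2.cvtColor(im,cv2.COLOR_BGR2GRAY)
m=g[156:170,316:336];print(m)
E
```

```text
grasp [0.40260948 0.00740708 0.15987668]
stemtop [0.4094 0.0109 0.1754] collar [0.416  0.0084 0.1274] foot [0.4103 0.0074 0.1044]
socket [0.4093 0.0072 0.04  ]
[[152 159 158 141 149 158 168 181 180 158 155 157 160 164 163 153 144 144
  170 191]
 [172 180 178 158 152 156 159 165 164 157 154 153 155 154 157 160 154 146
  159 185]
 [170 164 162 154 153 152 154 156 157 158 157 159 161 162 173 186 186 168
  155 175]
 [174 157 155 158 160 159 159 163 170 171 173 176 183 191 201 213 215 198
  159 166]
 [180 166 172 184 188 182 170 166 174 176 180 189 203 213 217 221 220 210
  176 159]
 [192 186 199 212 213 202 173 152 148 151 159 170 187 206 218 222 221 218
  197 160]
 [201 207 216 220 215 195 156 131 130 135 139 145 161 190 212 220 221 220
  205 170]
 [199 210 218 221 212 187 143 125 129 135 136 140 152 183 212 219 220 220
  210 183]
 [195 206 217 220 215 195 158 134 132 136 140 144 160 191 214 220 218 217
  210 187]
 [193 203 213 218 218 209 188 164 149 146 150 156 168 193 204 205 202 199
  188 167]
 [187 198 209 215 217 216 208 193 177 162 157 160 160 171 174 165 157 154
  147 137]
 [176 195 203 210 213 211 208 202 189 164 143 139 138 141 138 134 129 128
  125 124]
 [173 191 199 201 200 199 197 194 180 149 129 126 126 125 125 123 121 118
  116 111]
 [170 182 191 192 186 183 182 177 162 134 120 121 120 117 118 116 111 114
  113 113]]
```

```bash
python3 -c "
from h import *
s=bot.state();print(s['eef_pos']);to(.4005,.0057,.082);to(.4005,.0057,.0565)"
```

```text
[0.39978036 0.00692167 0.14109477]
cm tool [0.94 0.14 5.83] axes [[0.974, 0.171, -0.151], [0.173, -0.985, -0.001], [-0.149, -0.026, -0.989]]
cm tool [1.33 0.14 8.35] axes [[0.974, 0.171, -0.151], [0.173, -0.985, -0.001], [-0.149, -0.026, -0.989]]
```

```bash
python3 -m inch '[[[0.16,0.03,0.97],[0,0,0]],[[0.16,0.03,0.97],[0,0,0]],[[0.16,0.02,0.97],[0,0,0]],[[0.16,0.02,0.97],[0,0,0]],[[0.15,0.02,0.97],[0,0,0]],[[0.15,0.02,0.97],[0,0,0]],[[0,0,0],[0,0,0]],[[0,0,0],[0,0,0]]]'
python3 - <<'E'
from h import *
s=bot.state();print(s['eef_pos'],s['force'],s['moment']);to(.4005,.0057,.082)
f=lambda a,k:cv2.resize(a,None,fx=k,fy=k,interpolation=cv2.INTER_CUBIC)
s=bot.read_camera('scene');cv2.imwrite('pics/s3.png',s);cv2.imwrite('pics/crop4.png',f(s[120:190,290:370],8))
E
```

```text
time_s: 7.63
eef_pos: [0.4015, 0.005, 0.0823]
ee_rot: [0.993, 0.086, -0.076, 0.006]
force: [1.1, 0.2, -1.1]
width: 0.238
grasp_force: 49.5
[0.40145771 0.00496311 0.08227097] [ 1.10142284  0.17928768 -1.1433191 ] [-0.01150991 -0.10071723  0.02028617]
cm tool [-0.08 -0.09  0.04] axes [[0.974, 0.17, -0.152], [0.172, -0.985, -0.001], [-0.149, -0.025, -0.988]]
```

View pics/crop4.png

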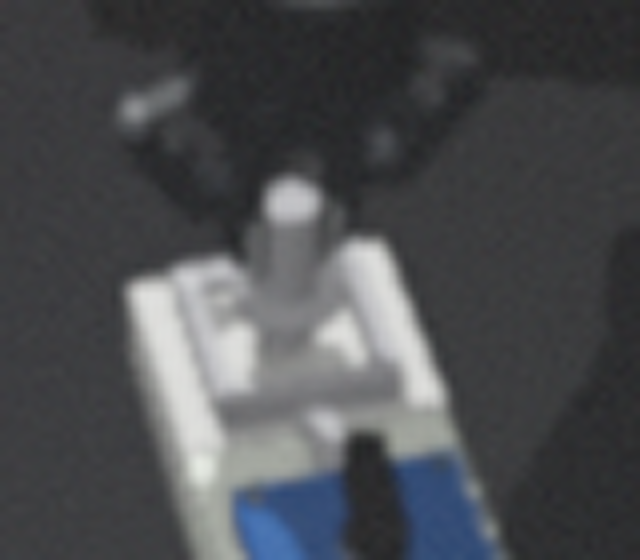

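The foot is at about (325.6,163.5), on the socket mouth (325.3,163), so I'm lowering slowly.

```bash
python3 -m inch '[[[0.03,0,0.2],[0,0,0]],[[0.03,0,0.2],[0,0,0]],[[0.03,0,0.2],[0,0,0]],[[0.03,0,0.2],[0,0,0]],[[0.03,0,0.2],[0,0,0]],[[0,0,0],[0,0,0]],[[0,0,0],[0,0,0]],[[0,0,0],[0,0,0]]]'
python3 -m inch '[[[0.03,0,0.15],[0,0,0]],[[0.03,0,0.15],[0,0,0]],[[0.02,0,0.15],[0,0,0]],[[0.02,0,0.15],[0,0,0]],[[0,0,0],[0,0,0]],[[0,0,0],[0,0,0]],[[0,0,0],[0,0,0]],[[0,0,0],[0,0,0]]]'
python3 -c "
from h import *
s=bot.state();print(s['eef_pos'],s['force'],s['moment'])"
```

```text
time_s: 8.35
eef_pos: [0.402, 0.0049, 0.0731]
ee_rot: [0.993, 0.086, -0.075, 0.006]
force: [-1.0, 0.7, -1.5]
width: 0.24
grasp_force: 49.5
time_s: 9.02
eef_pos: [0.402, 0.005, 0.0669]
ee_rot: [0.993, 0.086, -0.075, 0.006]
force: [-0.8, -0.4, -1.9]
width: 0.24
grasp_force: 49.5
[0.40198623 0.00496915 0.06692661] [-0.8364893  -0.35224809 -1.89678916] [ 0.01372524  0.04679613 -0.05035594]
```

```bash
python3 -m inch '[[[0.03,0,0.15],[0,0,0]],[[0.03,0,0.15],[0,0,0]],[[0.02,0,0.15],[0,0,0]],[[0.02,0,0.15],[0,0,0]],[[0.02,0,0.1],[0,0,0]],[[0,0,0],[0,0,0]],[[0,0,0],[0,0,0]],[[0,0,0],[0,0,0]]]'
python3 -m inch '[[[0.01,0,0.06],[0,0,0]],[[0,0,0.05],[0,0,0]],[[0.01,0,0.05],[0,0,0]],[[0,0,0],[0,0,0]],[[0,0,0],[0,0,0]],[[0,0,0],[0,0,0]],[[0,0,0],[0,0,0]],[[0,0,0],[0,0,0]]]'
python3 -c "
from h import *
s=bot.state();print(s['eef_pos'],s['force'],s['moment'])"
```

```text
time_s: 9.68
eef_pos: [0.402, 0.005, 0.0596]
ee_rot: [0.993, 0.086, -0.075, 0.006]
force: [-1.1, -0.9, -3.4]
width: 0.242
grasp_force: 49.5
time_s: 10.35
eef_pos: [0.4021, 0.0049, 0.0583]
ee_rot: [0.993, 0.086, -0.075, 0.006]
force: [-3.3, 0.9, 0.2]
width: 0.239
grasp_force: 49.6
[0.40211945 0.00493476 0.05830688] [-3.29429151  0.87133318  0.15055067] [-0.05693215  0.53213433 -0.02924104]
```

```bash
python3 -m inch '[[[-0.02,0,0.05],[0,0,0]],[[-0.02,0,0.05],[0,0,0]],[[0,0,0.05],[0,0,0]],[[0,0,0],[0,0,0]],[[0,0,0],[0,0,0]],[[0,0,0],[0,0,0]],[[0,0,0],[0,0,0]],[[0,0,0],[0,0,0]]]'
python3 -c "
from h import *
s=bot.state();print(s['eef_pos'],s['force'],s['moment'])"
```

```text
time_s: 11.02
eef_pos: [0.4017, 0.0048, 0.0568]
ee_rot: [0.993, 0.086, -0.074, 0.007]
force: [-2.4, -0.2, -0.5]
width: 0.242
grasp_force: 49.7
[0.40172924 0.00478291 0.05676254] [-2.4125412  -0.24775553 -0.47741009] [-0.02622693  0.20771818  0.0473226 ]
```

```bash
python3 -m inch '[[[-0.02,0,0.03],[0,0,0]],[[-0.01,0,0.03],[0,0,0]],[[0,0,0.02],[0,0,0]],[[0,0,0],[0,0,0]],[[0,0,0],[0,0,0]],[[0,0,0],[0,0,0]],[[0,0,0],[0,0,0]],[[0,0,0],[0,0,0]]]'
python3 -c "
from h import *
s=bot.state();print(s['eef_pos'],s['force'],s['moment'])"
```

```text
time_s: 11.68
eef_pos: [0.4016, 0.0047, 0.0566]
ee_rot: [0.993, 0.086, -0.074, 0.007]
force: [-1.9, -0.5, 5.1]
width: 0.241
grasp_force: 50.2
[0.40164223 0.00474074 0.05661145] [-1.9123575  -0.47224215  5.12903128] [ 0.09453264  0.41231935 -0.05878192]
```

```bash
python3 -m inch '[[[0,0,0],[0,0,0]],[[0,0,0],[0,0,0]],[[0,0,0],[0,0,0]],[[0,0,0],[0,0,0]],[[0,0,0],[0,0,0]],[[0,0,0],[0,0,0]],[[0,0,0],[0,0,0]],[[0,0,0],[0,0,0]]]' 2.8
python3 -c "
from h import *
s=bot.state();print(s['eef_pos'],s['force'],s['moment'])"
python3 -m inch '[[[-0.05,0,-0.3],[0,0,0]],[[-0.08,0,-0.5],[0,0,0]],[[-0.15,0,-1],[0,0,0]],[[-0.15,0,-1],[0,0,0]],[[-0.23,0,-1.5],[0,0,0]],[[-0.23,0,-1.5],[0,0,0]],[[-0.23,0,-1.5],[0,0,0]],[[0,0,-1.0],[0,0,0]]]'
python3 -c "
from h import *
s=bot.state();print(s['eef_pos'],s['force']);to(.522,.026,.15)"
```

```text
time_s: 12.35
eef_pos: [0.4012, 0.0048, 0.0561]
ee_rot: [0.993, 0.086, -0.075, 0.006]
force: [-0.4, 0.7, -0.0]
width: 0.331
grasp_force: 0.0
[0.40122588 0.00476108 0.05610432] [-0.36470792  0.683245   -0.00330792] [-0.00406941 -0.08605384 -0.05821469]
time_s: 13.02
eef_pos: [0.4035, 0.0048, 0.1426]
ee_rot: [0.994, 0.086, -0.073, 0.007]
force: [1.0, -0.0, -0.6]
width: 0.327
grasp_force: 0.0
[0.40348299 0.0048102  0.14258952] [ 0.98146764 -0.04369666 -0.62723095]
cm tool [11.8  -0.05 -2.49] axes [[0.975, 0.17, -0.146], [0.172, -0.985, 0.001], [-0.144, -0.026, -0.989]]
```

```bash
python3 -m inch '[[[0,0,-0.8],[0,0.075,0]],[[0,0,-0.8],[0,0.075,0]],[[2,0,0],[0,0,0]],[[2,0,0],[0,0,0]],[[2,0,0],[0,0,0]],[[2,0,0],[0,0,0]],[[2,0,0],[0,0,0]],[[2,0,0],[0,0,0]]]' 4.5
python3 -m inch '[[[0,0,0],[0,0,-0.12]],[[0,0,0],[0,0,-0.12]],[[0,0,0],[0,0,-0.12]],[[0,0,0],[0,0,-0.12]],[[0,0,0],[0,0,-0.12]],[[0,0,0],[0,0,-0.12]],[[0,0,0],[0,0,-0.12]],[[0,0,0],[0,0,-0.12]]]'
python3 -m inch '[[[0,0,0],[0,0,-0.12]],[[0,0,0],[0,0,-0.12]],[[0,0,0],[0,0,-0.12]],[[0,0,0],[0,0,-0.12]],[[0,0,0],[0,0,-0.12]],[[0,0,0],[0,0,-0.12]],[[0,0,0],[0,0,-0.12]],[[0,0,0],[0,0,-0.12]]]'
python3 -m inch '[[[0,0,0],[0,0,-0.12]],[[0,0,0],[0,0,-0.12]],[[0,0,0],[0,0,-0.12]],[[0,0,0],[0,0,-0.12]],[[0,0,0],[0,0,-0.12]],[[0,0,0],[0,0,-0.12]],[[0,0,0],[0,0,-0.12]],[[0,0,0],[0,0,-0.12]]]'
python3 - <<'E'
from h import *
f=lambda a,k:cv2.resize(a,None,fx=k,fy=k,interpolation=cv2.INTER_CUBIC)
s=bot.state();print(s['eef_pos'],s['joint_positions']);to(.5226,.0258,.064)
s=bot.read_camera('scene');t=bot.read_camera('top');cv2.imwrite('pics/t4.png',t);cv2.imwrite('pics/s4.png',s);cv2.imwrite('pics/crop5.png',np.hstack([f(s[100:220,290:370],5),f(t[190:310,250:330],5)]))
E
```

```text
time_s: 13.68
eef_pos: [0.5237, 0.0262, 0.1566]
ee_rot: [0.996, 0.086, 0.0, 0.0]
force: [0.0, 0.4, 0.0]
width: 0.527
grasp_force: 0.0
time_s: 14.35
eef_pos: [0.5227, 0.026, 0.1565]
ee_rot: [0.842, 0.539, 0.0, 0.0]
force: [0.2, -0.2, 0.5]
width: 0.529
grasp_force: 0.0
time_s: 15.02
eef_pos: [0.5227, 0.026, 0.1565]
ee_rot: [0.498, 0.867, 0.0, 0.0]
force: [-0.2, -0.7, -1.1]
width: 0.528
grasp_force: 0.0
time_s: 15.68
eef_pos: [0.5227, 0.026, 0.1565]
ee_rot: [0.041, 0.999, -0.0, 0.0]
force: [-0.5, 0.4, 0.5]
width: 0.529
grasp_force: 0.0
[0.52269957 0.02595963 0.15654016] [-1.44407198e-01  2.72218148e-02  2.01288031e+00  4.02257651e-05
  1.10077067e+00 -1.63244836e+00]
cm tool [ 0.02 -0.02  9.25] axes [[-0.997, 0.083, -0.001], [0.083, 0.997, -0.0], [0.001, -0.0, -1.0]]
```

View pics/crop5.png

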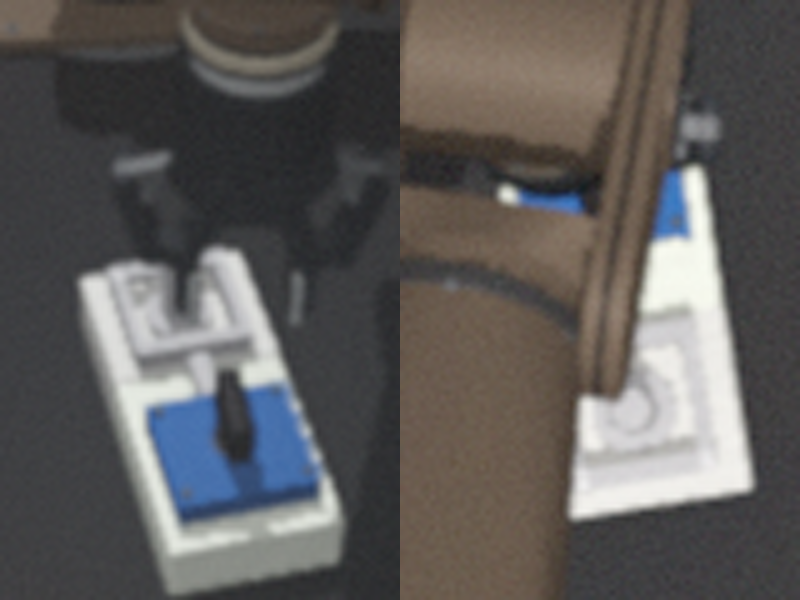

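The top half shows the keeper and seated adapter clear of the arm (collar at about (376,268), lip bar about (380,284)), so the drop can be watched from there while I turn. The scene half shows the knob under the gripper.

```bash
python3 -m inch '[[[0,0,0.6],[0,0,-0.09]],[[0,0,1.2],[0,0,-0.09]],[[0,0,1.5],[0,0,0]],[[0,0,1.5],[0,0,0]],[[0,0,1.5],[0,0,0]],[[0,0,1.5],[0,0,0]],[[0,0,1.4],[0,0,0]],[[0,0,0],[0,0,0]]]'
python3 -m inch '[[[0,0,0],[0,0,0]],[[0,0,0],[0,0,0]],[[0,0,0],[0,0,0]],[[0,0,0],[0,0,0]],[[0,0,0],[0,0,0]],[[0,0,0],[0,0,0]],[[0,0,0],[0,0,0]],[[0,0,0],[0,0,0]]]' 0.9 50
cat >> h.py <<'E'
def st(tag=''):
    s=bot.state();x=Ro.from_quat(s['ee_rot']).as_matrix()[:,0]
    h=np.degrees(np.arctan2(x[1],x[0]))%360
    print(tag,'knob~',round(np.radians(189.9-h),3),'F',s['force'].round(1),'M',s['moment'].round(3),'w',round(float(s['width']),3),'z',s['eef_pos'].round(4))
E
python3 - <<'E'
from h import *
st()
f=lambda a,k:cv2.resize(a,None,fx=k,fy=k,interpolation=cv2.INTER_CUBIC)
t=bot.read_camera('top');cv2.imwrite('pics/t5.png',t)
cv2.imwrite('pics/crop6.png',f(t[235:300,260:330],8))
E
```

```text
time_s: 16.45
eef_pos: [0.5203, 0.0262, 0.0612]
ee_rot: [-0.044, 0.999, 0.001, -0.003]
force: [-0.8, -0.2, 0.1]
width: 0.522
grasp_force: 0.0
time_s: 17.12
eef_pos: [0.5236, 0.0244, 0.0652]
ee_rot: [-0.045, 0.999, -0.001, 0.001]
force: [0.4, -5.0, -1.3]
width: 0.178
grasp_force: 51.3
 knob~ 0.082 F [ 0.4 -5.  -1.3] M [-0.433  0.1   -0.042] w 0.178 z [0.5236 0.0244 0.0652]
```

View pics/crop6.png

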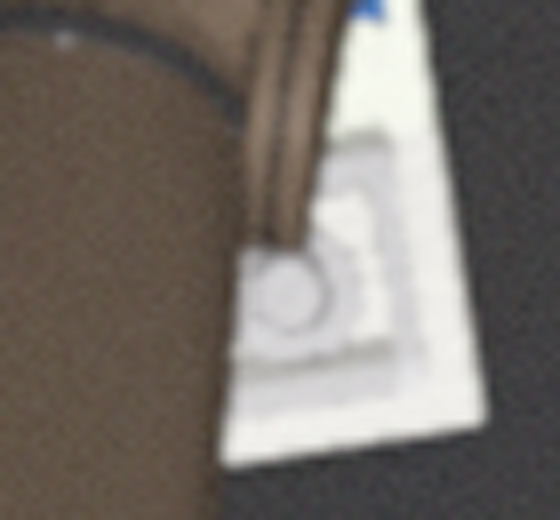

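The bar and its shadow edge are in plain view at rows 279–286, columns 292–308 of the top picture, so I'll track its shift numerically while turning.

```bash
cat >> h.py <<'E'
def prof(t):
    g=cv2.cvtColor(t,cv2.COLOR_BGR2GRAY).astype('f4');u=np.arange(-3,4.1,.5);r=np.arange(266,296,.25)
    X,Y=np.meshgrid(301+u,r);Y=Y-.14*(X-301)
    return cv2.remap(g,X.astype('f4'),Y.astype('f4'),cv2.INTER_LINEAR).mean(1)
def kp(tag=''):
    a=prof(cv2.imread('pics/t5.png'));b=prof(bot.read_camera('top'))
    e=[(np.mean((a[k:][20:100-0]-b[:len(b)-k][20:100])**2) if k>=0 else np.mean((a[:k][20:100]-b[-k:][20:100])**2)) for k in range(-4,20)]
    k=int(np.argmin(e))-4;print(tag,'keeper shift px',k/4,'resid',round(float(min(e)),1),'zero',round(float(e[4]),1))
E
python3 -m inch '[[[0,-0.1,0],[0,0,0.02]],[[0,0,0],[0,0,0.02]],[[0,0,0],[0,0,0.02]],[[0,0,0],[0,0,0.02]],[[0,0,0],[0,0,0.02]],[[0,0,0],[0,0,0]],[[0,0,0],[0,0,0]],[[0,0,0],[0,0,0]]]' >/dev/null
python3 -c "
from h import *
st();kp()"
```

```text
knob~ 0.183 F [-1.8 -3.8  5.8] M [-0.302  0.218  0.036] w 0.179 z [0.5236 0.0245 0.0651]
 keeper shift px 0.0 resid 0.3 zero 0.3
```

```bash
python3 -m inch '[[[0,0,0],[0,0,0.02]],[[0,0,0],[0,0,0.02]],[[0,0,0],[0,0,0.02]],[[0,0,0],[0,0,0.02]],[[0,0,0],[0,0,0.02]],[[0,0,0],[0,0,0]],[[0,0,0],[0,0,0]],[[0,0,0],[0,0,0]]]' >/dev/null
python3 -c "
from h import *
st();kp()"
```

```text
knob~ 0.283 F [-1.4 -2.6  5.9] M [-0.233  0.256  0.064] w 0.179 z [0.5236 0.0247 0.0652]
 keeper shift px 0.0 resid 0.2 zero 0.2
```

```bash
python3 -m inch '[[[0,0,0],[0,0,0.02]],[[0,0,0],[0,0,0.02]],[[0,0,0],[0,0,0.02]],[[0,0,0],[0,0,0.02]],[[0,0,0],[0,0,0]],[[0,0,0],[0,0,0]],[[0,0,0],[0,0,0]],[[0,0,0],[0,0,0]]]' >/dev/null
python3 -c "
from h import *
st();kp()"
```

```text
knob~ 0.363 F [-0.6 -2.5  5.6] M [-0.176  0.186  0.049] w 0.184 z [0.5236 0.0249 0.0651]
 keeper shift px 0.0 resid 0.7 zero 0.7
```

```bash
python3 -m inch '[[[0,0,0],[0,0,0.02]],[[0,0,0],[0,0,0.02]],[[0,0,0],[0,0,0.02]],[[0,0,0],[0,0,0.02]],[[0,0,0],[0,0,0.02]],[[0,0,0],[0,0,0]],[[0,0,0],[0,0,0]],[[0,0,0],[0,0,0]]]' >/dev/null
python3 -c "
from h import *
st();kp()"
```

```text
knob~ 0.463 F [-0.6 -2.2  5.4] M [-0.115  0.177  0.13 ] w 0.179 z [0.5237 0.025  0.0651]
 keeper shift px 0.0 resid 0.3 zero 0.3
```

```bash
python3 -m inch '[[[0,0,0],[0,0,0.02]],[[0,0,0],[0,0,0.02]],[[0,0,0],[0,0,0.02]],[[0,0,0],[0,0,0.02]],[[0,0,0],[0,0,0.02]],[[0,0,0],[0,0,0]],[[0,0,0],[0,0,0]],[[0,0,0],[0,0,0]]]' >/dev/null
python3 -c "
from h import *
st();kp()"
```

```text
knob~ 0.564 F [-1.4 -1.2  5.8] M [-0.182  0.149 -0.054] w 0.178 z [0.5237 0.0252 0.0651]
 keeper shift px 0.0 resid 8.8 zero 8.8
```

```bash
python3 -m inch '[[[0,0,0],[0,0,0.02]],[[0,0,0],[0,0,0.02]],[[0,0,0],[0,0,0]],[[0,0,0],[0,0,0]],[[0,0,0],[0,0,0]],[[0,0,0],[0,0,0]],[[0,0,0],[0,0,0]],[[0,0,0],[0,0,0]]]' >/dev/null
python3 -c "
from h import *
st();kp()
b=bot.read_camera('top');print(prof(cv2.imread('pics/t5.png'))[::4].round().astype(int).tolist(),prof(b)[::4].round().astype(int).tolist())"
```

```text
knob~ 0.604 F [-0.8  0.3  5.5] M [-0.046  0.171 -0.177] w 0.18 z [0.5237 0.0253 0.0651]
 keeper shift px 0.0 resid 29.3 zero 29.3
[202, 199, 201, 203, 202, 203, 203, 203, 203, 208, 214, 212, 198, 180, 181, 197, 209, 212, 214, 220, 233, 238, 238, 233, 200, 125, 68, 62, 64, 63] [202, 199, 201, 203, 202, 203, 204, 202, 204, 208, 212, 204, 186, 177, 189, 205, 211, 214, 220, 233, 239, 239, 238, 233, 201, 126, 69, 62, 62, 64]
```

The drop has begun: the bar edge has shifted about 0.7 px and the moment has reversed. I'll narrow the matching window and go on in small steps.

```bash
sed -i 's/20:100-0/36:76/; s/20:100/36:76/g' h.py
python3 -m inch '[[[0,0,0],[0,0,0.02]],[[0,0,0],[0,0,0.02]],[[0,0,0],[0,0,0.02]],[[0,0,0],[0,0,0]],[[0,0,0],[0,0,0]],[[0,0,0],[0,0,0]],[[0,0,0],[0,0,0]],[[0,0,0],[0,0,0]]]' >/dev/null
python3 -c "
from h import *
st();kp()
b=bot.read_camera('top');print(prof(b)[::4].round().astype(int).tolist())"
```

```text
knob~ 0.664 F [-1.6  0.2  5. ] M [-0.108  0.151 -0.184] w 0.179 z [0.5237 0.0254 0.0651]
 keeper shift px 2.25 resid 13.7 zero 508.4
[202, 199, 201, 202, 202, 203, 204, 203, 203, 201, 192, 174, 178, 200, 211, 213, 218, 228, 236, 239, 239, 239, 238, 233, 201, 126, 68, 62, 63, 62]
```

```bash
python3 -m inch '[[[0,0,0],[0,0,0.02]],[[0,0,0],[0,0,0.02]],[[0,0,0],[0,0,0]],[[0,0,0],[0,0,0]],[[0,0,0],[0,0,0]],[[0,0,0],[0,0,0]],[[0,0,0],[0,0,0]],[[0,0,0],[0,0,0]]]' >/dev/null
python3 -c "
from h import *
st();kp()"
```

```text
knob~ 0.704 F [-0.4 -0.2  5.2] M [-0.079  0.068 -0.025] w 0.177 z [0.5238 0.0254 0.0651]
 keeper shift px 3.25 resid 18.2 zero 716.7
```

```bash
python3 -m inch '[[[0,0,0],[0,0,0.02]],[[0,0,0],[0,0,0]],[[0,0,0],[0,0,0]],[[0,0,0],[0,0,0]],[[0,0,0],[0,0,0]],[[0,0,0],[0,0,0]],[[0,0,0],[0,0,0]],[[0,0,0],[0,0,0]]]' >/dev/null
python3 -c "
from h import *
st();kp()"
```

```text
knob~ 0.723 F [-0.5 -0.5  5.4] M [-0.012  0.109  0.103] w 0.183 z [0.5238 0.0253 0.0652]
 keeper shift px 3.25 resid 17.5 zero 719.1
```

The shift has stopped growing at 3.25 px (about 8 mm) and the knob's ordinary friction is back, so the keeper has dropped. Releasing now.

```bash
python3 -m inch '[[[0,0,0],[0,0,0]],[[0,0,0],[0,0,0]],[[0,0,0],[0,0,0]],[[0,0,0],[0,0,0]],[[0,0,0],[0,0,0]],[[0,0,0],[0,0,0]],[[0,0,0],[0,0,0]],[[0,0,0],[0,0,0]]]' 4.5
python3 -m inch '[[[0,0,-0.5],[0,0,0]],[[0,0,-1],[0,0,0]],[[0,0,-2],[0,0,0]],[[0,0,-2],[0,0,0]],[[0,0,-2],[0,0,0]],[[0,0,-2],[0,0,0]],[[0,0,-2],[0,0,0]],[[0,0,-1],[0,0,0]]]'
python3 - <<'E'
from h import *
st();kp();to(.52,.35,.25)
f=lambda a,k:cv2.resize(a,None,fx=k,fy=k,interpolation=cv2.INTER_CUBIC)
s=bot.read_camera('scene');t=bot.read_camera('top')
cv2.imwrite('pics/crop7.png',np.hstack([f(s[130:220,290:370],5),f(t[215:305,260:330],5)]))
E
```

```text
time_s: 24.38
eef_pos: [0.5226, 0.0249, 0.0637]
ee_rot: [0.271, 0.963, 0.0, -0.0]
force: [-0.2, 0.4, -0.6]
width: 0.528
grasp_force: 0.0
time_s: 25.05
eef_pos: [0.5241, 0.0248, 0.1929]
ee_rot: [0.271, 0.963, 0.0, 0.003]
force: [1.1, -0.5, 0.1]
width: 0.526
grasp_force: 0.0
 knob~ 0.722 F [ 1.1 -0.5  0.1] M [ 0.007  0.001 -0.01 ] w 0.526 z [0.5241 0.0248 0.1929]
 keeper shift px 3.25 resid 16.7 zero 708.1
cm tool [17.35 27.52 -5.64] axes [[-0.853, 0.522, -0.008], [0.522, 0.853, 0.003], [0.008, -0.001, -1.0]]
```

View pics/crop7.png

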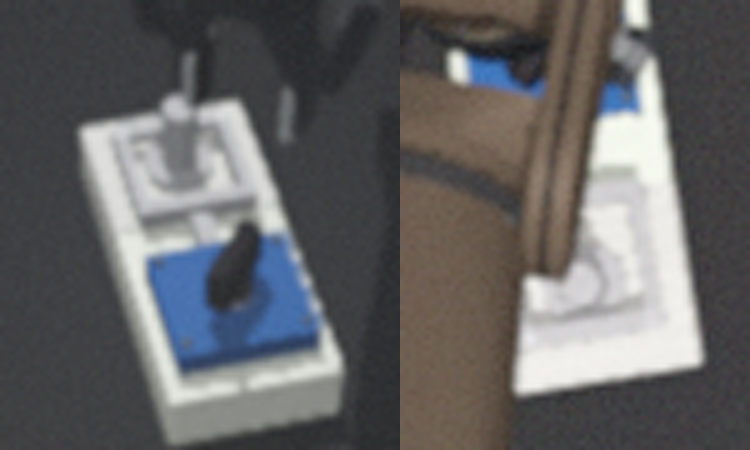

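The knob is turned, the adapter stands seated at scene (326,155), and the lip bar now overlaps the collar's lower edge at top (377,278). The gripper is clear of everything, so I'm handing in.

```bash
python3 -c "
from workcell import bot
print(bot.close_job())"
```

```text
the job is handed in; nothing more can be done
None
```

The adapter is seated in the socket and the knob was turned clockwise to about 0.72 rad, where the keeper dropped about 8 mm and its lip came over the collar; everything is released, and the job was handed in at about 25 s (no verdict came back).

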